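# Spread the washed bungs and hold up their carrier

## Task

The washed rubber bungs lie piled up at one end of the steel carrier tray. Spread them out in the carrier into one even layer, two or three on each side of the handle, none on top of another and a clear finger's width (about 15 mm) between any two. Then lift the carrier by its T handle about 15 cm straight up out of the drip tray, keeping it level, and finish while holding it there steady and level, so that a colleague can take the drip tray away; leave the other things on the bench where they are.

Things in the scene. Friction and masses are not known exactly. Their poses are not given: they have to be found in the camera images.
- carrier: stainless steel carrier tray, loose, 0.45 kg give or take a quarter, holding the bungs. Origin: centre of its underside; x along its length (300 mm), y across (160 mm), z up. Walls 5 mm thick, 22 mm high; inner floor at z = 5 mm, 290 x 150 mm. A 14 mm square post with a T handle stands in its middle. At the start it stands on ribs in the drip tray, underside 14 mm above the bench.
- handle (a point): centre of the carrier's T handle, 62 mm above the carrier's origin; a white plastic bar 44 mm long (along the carrier's x), 14 mm thick (along its y) and 20 mm tall (from 52 to 72 mm above the carrier's underside); fixed to the carrier, same axes.
- drip_tray: shallow grey plastic drip tray, fixed to the bench, 340 x 200 mm (x along its length), walls 12 mm high, under the carrier and lined up with it. Origin: centre of its underside, on the bench. Two 12 mm wide ribs across it, tops 14 mm above the bench, carry the carrier.
- bung1_mid (a point): centre of a solid black rubber bung, 22 g, a slightly tapered cylinder 26 mm tall on its wide end, 30 mm across below, 27.6 mm on top; this point is 13 mm above its underside. At first in the pile about 90 mm from the handle, at the carrier's +x end: a touching row of three roughly across the carrier, two more on top, each over a joint. This one: bottom row, middle.
- bung2_mid (a point): centre of a solid black rubber bung, 22 g, a slightly tapered cylinder 26 mm tall on its wide end, 30 mm across below, 27.6 mm on top; this point is 13 mm above its underside. At first in the pile about 90 mm from the handle, at the carrier's +x end: a touching row of three roughly across the carrier, two more on top, each over a joint. This one: bottom row, next to the middle one on the +y side.
- bung3_mid (a point): centre of a solid black rubber bung, 22 g, a slightly tapered cylinder 26 mm tall on its wide end, 30 mm across below, 27.6 mm on top; this point is 13 mm above its underside. At first in the pile about 90 mm from the handle, at the carrier's +x end: a touching row of three roughly across the carrier, two more on top, each over a joint. This one: bottom row, next to the middle one on the -y side.
- bung4_mid (a point): centre of a solid black rubber bung, 22 g, a slightly tapered cylinder 26 mm tall on its wide end, 30 mm across below, 27.6 mm on top; this point is 13 mm above its underside. At first in the pile about 90 mm from the handle, at the carrier's +x end: a touching row of three roughly across the carrier, two more on top, each over a joint. This one: on top of the +y pair.
- bung5_mid (a point): centre of a solid black rubber bung, 22 g, a slightly tapered cylinder 26 mm tall on its wide end, 30 mm across below, 27.6 mm on top; this point is 13 mm above its underside. At first in the pile about 90 mm from the handle, at the carrier's +x end: a touching row of three roughly across the carrier, two more on top, each over a joint. This one: on top of the -y pair.
- beaker: a small open glass beaker, 60 mm across and 70 mm tall, loose bystander, to be left where it is. Origin: centre of its underside.
- spatula: a steel spatula 180 mm long and 16 mm wide lying flat, loose bystander, to be left where it is. Origin: underneath, 90 mm from either end.
- weigh_jar: a small amber jar with lid, 40 mm across and 45 mm tall, loose bystander, to be left where it is. Origin: centre of its underside.
- reagent: an amber glass bottle, 68 mm across and 150 mm tall, loose bystander, to be left where it is. Origin: centre of its underside.
- buffer: a clear plastic bottle, 56 mm across and 120 mm tall, loose bystander, to be left where it is. Origin: centre of its underside.
- mortar: a white ceramic bowl, 90 mm across and 50 mm tall, loose bystander, to be left where it is. Origin: centre of its underside.
Things that resemble listed ones, but are neither listed nor needed, are in the scene too. Leave any purple look-alike of the part that bears bung5_mid alone.

How it is judged (in metres and radians):
On the way, in this order (a step that is already met when the one before it is completed fails the run):
1. with the carrier still standing in the drip tray, the five bungs lie in one even layer on its floor, at least two on each side of the handle, with clear gaps (z of bung1_mid in the frame of carrier between 0.01 and 0.026 m and z of bung2_mid in the frame of carrier between 0.01 and 0.026 m and z of bung3_mid in the frame of carrier between 0.01 and 0.026 m and z of bung4_mid in the frame of carrier between 0.01 and 0.026 m and z of bung5_mid in the frame of carrier between 0.01 and 0.026 m and horizontal distance between bung1_mid and bung2_mid above 0.037 m and horizontal distance between each of bung1_mid, bung2_mid and bung3_mid above 0.037 m and horizontal distance between each of bung1_mid, bung2_mid, bung3_mid and bung4_mid above 0.037 m and horizontal distance between each of bung1_mid, bung2_mid, bung3_mid, bung4_mid and bung5_mid above 0.037 m and (x of each of bung1_mid, bung2_mid in the frame of carrier above 0.015 m or x of each of bung1_mid, bung3_mid in the frame of carrier above 0.015 m or x of each of bung1_mid, bung4_mid in the frame of carrier above 0.015 m or x of each of bung1_mid, bung5_mid in the frame of carrier above 0.015 m or x of each of bung2_mid, bung3_mid in the frame of carrier above 0.015 m or x of each of bung2_mid, bung4_mid in the frame of carrier above 0.015 m or x of each of bung2_mid, bung5_mid in the frame of carrier above 0.015 m or x of each of bung3_mid, bung4_mid in the frame of carrier above 0.015 m or x of each of bung3_mid, bung5_mid in the frame of carrier above 0.015 m or x of each of bung4_mid, bung5_mid in the frame of carrier above 0.015 m) and (x of each of bung1_mid, bung2_mid in the frame of carrier below -0.015 m or x of each of bung1_mid, bung3_mid in the frame of carrier below -0.015 m or x of each of bung1_mid, bung4_mid in the frame of carrier below -0.015 m or x of each of bung1_mid, bung5_mid in the frame of carrier below -0.015 m or x of each of bung2_mid, bung3_mid in the frame of carrier below -0.015 m or x of each of bung2_mid, bung4_mid in the frame of carrier below -0.015 m or x of each of bung2_mid, bung5_mid in the frame of carrier below -0.015 m or x of each of bung3_mid, bung4_mid in the frame of carrier below -0.015 m or x of each of bung3_mid, bung5_mid in the frame of carrier below -0.015 m or x of each of bung4_mid, bung5_mid in the frame of carrier below -0.015 m) and height (world z) of carrier below 0.02 m), for 0.2 s.
2. the carrier is up, level, held by the fingers (height (world z) of carrier above 0.1 m and angle between carrier's own z axis and vertical below 0.07 rad and contact force between the fingers and carrier above 1 N), for 0.2 s.
At the end, for the whole second after the job is handed in: Fingers hold the carrier still, clear of all else, over the drip tray (within 80 mm), underside 100-250 mm above the bench, level within 4 degrees; all five bungs on its floor in one layer, centres 37 mm or more apart, at least two on each side of the handle (15 mm or more from mid-length) (all of step 2 and height (world z) of carrier below 0.25 m and horizontal distance between carrier and drip_tray below 0.08 m and contact force between carrier and drip_tray below 0.05 N and linear speed of carrier below 0.03 m/s and angular speed of carrier below 0.1 rad/s and contact force between carrier and reagent below 0.05 N and contact force between carrier and buffer below 0.05 N and z of bung1_mid in the frame of carrier between 0.01 and 0.026 m and z of bung2_mid in the frame of carrier between 0.01 and 0.026 m and z of bung3_mid in the frame of carrier between 0.01 and 0.026 m and z of bung4_mid in the frame of carrier between 0.01 and 0.026 m and z of bung5_mid in the frame of carrier between 0.01 and 0.026 m and horizontal distance between bung1_mid and bung2_mid above 0.037 m and horizontal distance between each of bung1_mid, bung2_mid and bung3_mid above 0.037 m and horizontal distance between each of bung1_mid, bung2_mid, bung3_mid and bung4_mid above 0.037 m and horizontal distance between each of bung1_mid, bung2_mid, bung3_mid, bung4_mid and bung5_mid above 0.037 m and (x of each of bung1_mid, bung2_mid in the frame of carrier above 0.015 m or x of each of bung1_mid, bung3_mid in the frame of carrier above 0.015 m or x of each of bung1_mid, bung4_mid in the frame of carrier above 0.015 m or x of each of bung1_mid, bung5_mid in the frame of carrier above 0.015 m or x of each of bung2_mid, bung3_mid in the frame of carrier above 0.015 m or x of each of bung2_mid, bung4_mid in the frame of carrier above 0.015 m or x of each of bung2_mid, bung5_mid in the frame of carrier above 0.015 m or x of each of bung3_mid, bung4_mid in the frame of carrier above 0.015 m or x of each of bung3_mid, bung5_mid in the frame of carrier above 0.015 m or x of each of bung4_mid, bung5_mid in the frame of carrier above 0.015 m) and (x of each of bung1_mid, bung2_mid in the frame of carrier below -0.015 m or x of each of bung1_mid, bung3_mid in the frame of carrier below -0.015 m or x of each of bung1_mid, bung4_mid in the frame of carrier below -0.015 m or x of each of bung1_mid, bung5_mid in the frame of carrier below -0.015 m or x of each of bung2_mid, bung3_mid in the frame of carrier below -0.015 m or x of each of bung2_mid, bung4_mid in the frame of carrier below -0.015 m or x of each of bung2_mid, bung5_mid in the frame of carrier below -0.015 m or x of each of bung3_mid, bung4_mid in the frame of carrier below -0.015 m or x of each of bung3_mid, bung5_mid in the frame of carrier below -0.015 m or x of each of bung4_mid, bung5_mid in the frame of carrier below -0.015 m)); the arm keeps its last pose, push and grip.
It fails at once if the carrier is tipped by more than 12 degrees (angle between carrier's own z axis and vertical above 0.21 rad).
It fails at once if one of the other things on the bench is moved by more than 30 mm (distance of any of beaker, spatula, weigh_jar, reagent, buffer, mortar from where it was at the start of the episode above 0.03 m).
It also fails if it takes over 72 s, if anything falls off the work surface, if the arm or the gripper's body presses on something with over 40 N, if the wrist force passes 120 N, or if a joint passes its speed limit or range.

## Robot

A 6-joint arm with a two-finger parallel gripper is mounted at the origin on the work surface. World frame = base frame: x ahead of the robot, y to its left, z up, the work surface at z = 0. Lengths are in mm, angles in degrees, forces in N, time in s.
With the tool pointing down it reaches from about 350 to 875 mm from the base axis. Payload 4.2 kg.
Tool frame: the origin (TCP) lies midway between the tips of the shut fingers; the grasp point (between the pads) lies 19 mm behind it; z points along the fingers, y is the line along which they close (so a half turn about z gives the same grasp; the last joint's range is limited). The gripper opens to 87 mm and grips with 3 to 60 N. Pads are 19 mm wide; open, the fingers measure 117 mm over their backs; the gripper's body (75 mm by 190 mm) begins 51 mm behind the grasp point.
Start: joints at [78.071, 22.042, 0.453, 0, -68.411, -14.817], TCP at [281.236, 558.127, 222.55] pointing down, gripper open.
Joint ranges: [-179.83, 179.83], [-69.29, 118.12], [-61.27, 80.66], [-181.25, 117.63], [-171.15, -9.14], [-177.46, 177.46]. Speed limits (degrees/s): [159.86, 159.86, 180, 180, 180, 180].

## Interface

Orientations are given as a 3x3 rotation matrix whose columns are the frame's x, y, z axes.
In Python, from rig import manip gives the robot as it stands. Calls block until the motion is done:
- manip.move_pose(position, orientation): joint-space move of the TCP to a pose.
- manip.move_linear(position, speed=150, rotation=None): straight line of the TCP; rotation=None keeps the orientation; speed is the mean speed in mm/s.
- manip.move_j(angles): joint-space move.
- manip.gripper_to(opening, effort=None): finger opening in mm; effort is the grip in N (None keeps the last); returns when the fingers have stopped.
- manip.hold(seconds).
- manip.solve_ik(position, orientation): joint angles nearest the present ones, or None.
- manip.sense(): the state.
- manip.read_camera(name): name is "side" or "top" or "wrist"; returns the picture (384x512x3 uint8, red, green, blue); there is no depth.
- manip.camera_info(name): a dict with "fx", "fy", "cx", "cy" (pixels), "world_to_cam" (4x4, takes a point from world to camera coordinates). Camera axes: x right, y down, z forward; pixel columns grow to the right and rows downward; lengths in mm; the calibration is good to about 2 mm. A picture is of the moment at which its call begins: read the wrist's pose just before it. camera_info takes no time and is no camera call; for the wrist camera it gives the pose at the moment of the call.
A pose or a line that the arm cannot do raises manip.MotionError and nothing moves.
- manip.job_done(): hands the job in; it is judged then, once.
The state is a dict: "time": time; "joint_positions": joint angles; "qvel": joint speeds; "tau": joint torques, N m; "ee_pos": TCP position; "ee_rot": TCP orientation; "ft_force": force on the tool from outside, world axes, zero at the start; "torque": the same for the moment, N m; "width": finger opening in mm; "grip_force": force on a finger pad.
Only numpy, scipy, OpenCV 4.12 (cv2) and the standard library are available. Lean on these libraries where they do the work, as an engineer would, in place of code of your own. Each camera call takes 0.05 s, during which the arm holds its last target. There are 200 camera calls.

## Working session

There is one attempt and no reset: what is moved stays moved. The work goes in short steps, each a Python script; the robot and the scene stay as the last script left them, time stands still between calls to the robot, and variables do not carry over. Pictures are saved under pics/ and viewed, at most 10 in all, crops included, and the job is handed in when it is done.

```bash
mkdir -p pics; ls; python3 - <<'E'
from rig import manip
import cv2,numpy as np
for n in("top","side"):
    im=manip.read_camera(n); cv2.imwrite(f"pics/{n}0.png",cv2.cvtColor(im,cv2.COLOR_RGB2BGR))
    c=manip.camera_info(n); print(n,c['fx'],c['cx'],c['cy'],np.round(c['world_to_cam'],3).tolist())
print(manip.sense())
E
```

```text
pics
top 377.94241799309043 254.91039910556952 186.64988105768148 [[0.077, -0.997, 0.005, -36.165], [-0.976, -0.077, -0.203, 515.473], [0.203, 0.01, -0.979, 1025.677], [0.0, 0.0, 0.0, 1.0]]
side 413.01109022378444 248.51721458912849 187.31860922759415 [[0.995, -0.094, -0.017, -499.666], [-0.08, -0.715, -0.695, 90.579], [0.053, 0.693, -0.719, 1075.332], [0.0, 0.0, 0.0, 1.0]]
{'time': 0.1, 'joint_positions': array([ 7.80729880e+01,  2.20849312e+01,  3.88081861e-01, -2.53314629e-02,
       -6.84118470e+01, -1.48150082e+01]), 'qvel': array([ 0.09119897, -0.17851446,  0.10457704,  0.17653642, -0.02712231,
        0.07347337]), 'tau': array([-6.53055085e-04, -3.91690850e+01,  1.87934321e+01,  4.23187271e+00,
        1.34462639e-02, -7.47233571e-05]), 'ee_pos': array([280.99097803, 557.66862307, 221.58720194]), 'ee_rot': array([[ 8.92968272e-01, -4.50118911e-01, -7.94288877e-04],
       [-4.50119603e-01, -8.92966520e-01, -1.77115927e-03],
       [ 8.79589056e-05,  1.93911402e-03, -9.99998116e-01]]), 'ft_force': array([ 0.42118871,  0.73287342, -0.66386163]), 'torque': array([-0.07405706,  0.00705006, -0.03753449]), 'grip_force': 0.0, 'width': 87.01233382208957}
```

View pics/top0.png

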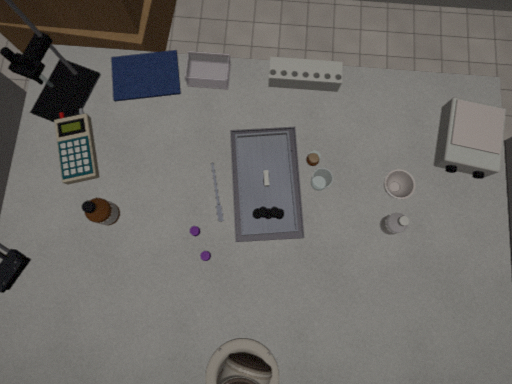

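View pics/side0.png

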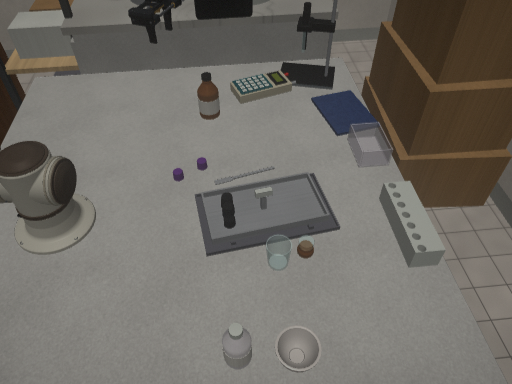

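Top view: grey tray with the carrier spans about (232,128)–(302,240), the white handle is at (267,178), and the black pile is at (257–282,213). So carrier +x points towards the robot. Two purple look-alikes lie at (195,231) and (206,256), clear of the tray. Next I'll measure the tray and look with the wrist camera.

```bash
cat > h.py <<'E'
from rig import manip
import cv2,numpy as np
def cast(ci,uv,z):
    W=np.array(ci['world_to_cam']);R,t=W[:3,:3],W[:3,3];o=-R.T@t
    uv=np.atleast_2d(np.asarray(uv,float))
    d=np.c_[(uv[:,0]-ci['cx'])/ci['fx'],(uv[:,1]-ci['cy'])/ci['fy'],np.ones(len(uv))]@R
    return (o+d*((z-o[2])/d[:,2])[:,None])
def rot(a): # tool down, tool y (closing) along world angle a (deg)
    a=np.radians(a);y=np.array([np.cos(a),np.sin(a),0]);z=np.array([0,0,-1.]);return np.c_[np.cross(y,z),y,z]
def save(im,n,box=None,s=1):
    if box: im=im[box[1]:box[3],box[0]:box[2]]
    cv2.imwrite('pics/'+n,cv2.cvtColor(cv2.resize(im,None,fx=s,fy=s,interpolation=2),cv2.COLOR_RGB2BGR))
E
python3 - <<'E'
from h import *
ci=manip.camera_info("top");im=manip.read_camera("top")
roi=np.zeros(im.shape[:2],np.uint8);roi[115:255,222:307]=1
g=im.astype(int);mx=g.max(2)
m=((mx>190)*roi).astype(np.uint8);m[:,:255]=0;m[:,280:]=0;m[:160]=0;m[198:]=0
c=cv2.findContours(m,0,2)[0];c=max(c,key=cv2.contourArea);print('handle px',cv2.minAreaRect(c))
ys,xs=np.nonzero(m);print('handle',cast(ci,[[xs.mean(),ys.mean()]],86))
print('border sample',im[130,260],im[185,233],im[185,228],im[185,245])
d=((mx<125)*roi).astype(np.uint8);c=max(cv2.findContours(d,0,2)[0],key=cv2.contourArea);r=cv2.minAreaRect(c);print(r)
b=cast(ci,cv2.boxPoints(r),12);print(b,b.mean(0))
e=[b[(i+1)%4]-b[i] for i in range(4)];print([(np.hypot(*v[:2]),np.degrees(np.arctan2(v[1],v[0]))) for v in e])
k=((mx<45)*roi).astype(np.uint8);ys,xs=np.nonzero(k);print('pile',xs.min(),xs.max(),ys.min(),ys.max(),cast(ci,[[xs.mean(),ys.mean()]],60))
w=manip.camera_info("wrist");s=manip.sense();W=np.array(w['world_to_cam']);o=-W[:3,:3].T@W[:3,3]
print('cam in tool',s['ee_rot'].T@(o-s['ee_pos']),s['ee_rot'].T@W[:3,:3].T, w['fx'])
save(im,'top_crop.png',(185,115,335,255),5)
E
```

```text
Traceback (most recent call last):
ValueError: max() iterable argument is empty
```

```bash
python3 - <<'E'
from h import *
ci=manip.camera_info("top");im=manip.read_camera("top")
roi=np.zeros(im.shape[:2],np.uint8);roi[115:255,222:312]=1
mx=im.max(2).astype(int)
print(im[170:190:2,267].tolist())
h=mx[165:195,258:276];t=h.max()-25;ys,xs=np.nonzero(h>t);xs=xs+258;ys=ys+165
print('handle',h.max(),len(xs),xs.min(),xs.max(),ys.min(),ys.max(),cast(ci,[[xs.mean(),ys.mean()]],86))
print('row185',mx[185,222:312].tolist())
bg=np.median(mx[115:255,222:230]);d=((mx<bg-35)*roi).astype(np.uint8);c=max(cv2.findContours(d,0,2)[0],key=cv2.contourArea);r=cv2.minAreaRect(c);print(bg,r)
b=cast(ci,cv2.boxPoints(r),12);print(b,b.mean(0))
e=[b[(i+1)%4]-b[i] for i in range(4)];print([(np.hypot(*v[:2]),np.degrees(np.arctan2(v[1],v[0]))) for v in e])
k=((mx<45)*roi).astype(np.uint8);ys,xs=np.nonzero(k);print('pile',xs.min(),xs.max(),ys.min(),ys.max(),cast(ci,[[xs.mean(),ys.mean()]],60))
w=manip.camera_info("wrist");s=manip.sense();W=np.array(w['world_to_cam']);o=-W[:3,:3].T@W[:3,3]
print('cam in tool',s['ee_rot'].T@(o-s['ee_pos']),s['ee_rot'].T@W[:3,:3].T, w['fx'])
save(im,'top_crop.png',(185,115,335,255),4)
E
```

```text
[[142, 141, 138], [145, 145, 140], [149, 146, 140], [146, 146, 140], [147, 146, 139], [150, 148, 141], [151, 148, 142], [149, 147, 139], [88, 85, 86], [105, 108, 115]]
handle 153 60 264 268 170 184 [[539.53333522 -24.63167891  86.        ]]
row185 [127, 126, 127, 129, 128, 127, 129, 125, 124, 125, 117, 96, 84, 82, 84, 84, 96, 110, 114, 109, 108, 109, 110, 110, 113, 110, 113, 111, 109, 113, 112, 113, 114, 111, 111, 114, 113, 113, 114, 113, 113, 108, 102, 103, 101, 96, 98, 103, 115, 116, 113, 112, 116, 115, 115, 114, 115, 113, 115, 115, 118, 114, 117, 118, 117, 112, 112, 115, 114, 92, 96, 98, 89, 80, 78, 80, 75, 86, 119, 128, 131, 132, 134, 133, 131, 131, 129, 129, 125, 111]
129.0 ((266.5054626464844, 183.85104370117188), (111.64781188964844, 67.6849594116211), 86.90594482421875)
[[ 695.73438402   95.05103443   12.        ]
 [ 723.92070497 -110.48082359   12.        ]
 [ 385.95331797 -146.3784331    12.        ]
 [ 360.4112316    47.09121892   12.        ]] [541.50490964 -28.67925083  12.        ]
[(np.float64(207.45556958302035), np.float64(-82.19125524953168)), (np.float64(339.8684937479756), np.float64(-173.93699288658757)), (np.float64(195.14841640954407), np.float64(97.52076149797203)), (np.float64(338.73553173097895), np.float64(8.13956439990159))]
pile 253 290 128 218 [[445.74125408 -38.53836517  60.        ]]
cam in tool [  69.84662425   -0.21487763 -161.71761035] [[ 1.99282973e-04 -9.65424199e-01 -2.60683861e-01]
 [ 9.99999573e-01  4.27746979e-04 -8.19668681e-04]
 [ 9.02834715e-04 -2.60683586e-01  9.65423872e-01]] 341.4002310691952
```

View pics/top_crop.png

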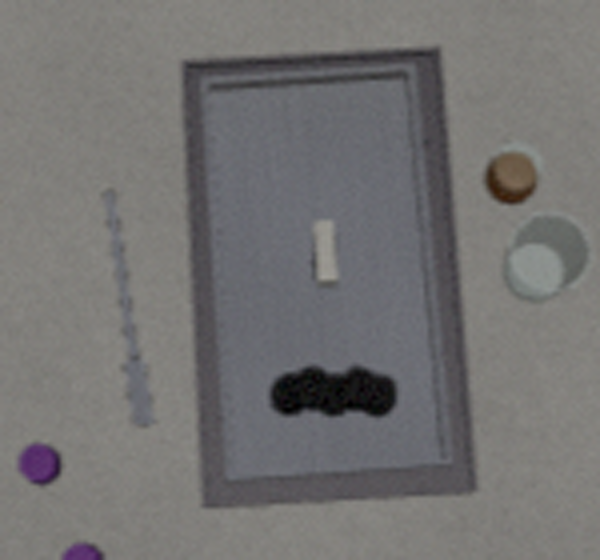

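The crop shows the carrier turned about 7.5° clockwise in the image. The handle bar is at crop (326,251), and the pile row at (272–396,392) has two bumps on top. Next I'll move the wrist camera over it.

```bash
python3 - <<'E'
from h import *
H=np.array([540,-27.]);cx=-np.array([np.cos(np.radians(7.5)),np.sin(np.radians(7.5))])
p=np.r_[H+50*cx,240]
best=None
for a in(7.5,187.5,97.5,-82.5):
    q=manip.solve_ik(p,rot(a));print(a,None if q is None else np.round(q,1))
    if a in(7.5,187.5) and q is not None and (best is None or abs(q[5])<abs(best[1][5])):best=(a,q)
manip.move_j(best[1]);manip.hold(.3)
ci=manip.camera_info("wrist");im=manip.read_camera("wrist");np.savez('w1.npz',im=im,W=ci['world_to_cam'],k=[ci['fx'],ci['fy'],ci['cx'],ci['cy']])
save(im,'w1.png');s=manip.sense();print(best[0],s['time'],s['ee_pos'])
E
```

```text
7.5 [ 15.1   8.2 -16.1   0.  -65.7 172.4]
187.5 [ 15.1   8.2 -16.1   0.  -65.7  -7.6]
97.5 [ 15.1   8.2 -16.1   0.  -65.7 -97.6]
-82.5 [ 15.1   8.2 -16.1   0.  -65.7  82.4]
187.5 2.7917 [490.50246855 -33.24289805 239.94339326]
```

View pics/w1.png

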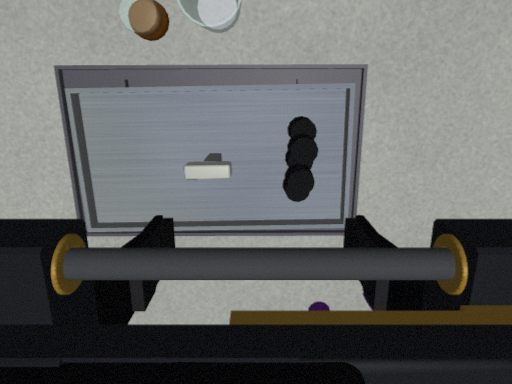

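```bash
python3 - <<'E'
from h import *
d=np.load('w1.npz');im=d['im'];ci=dict(zip(('fx','fy','cx','cy'),d['k']));ci['world_to_cam']=d['W']
g=im.max(2).astype(int)
m=(g>165).astype(np.uint8);m[:150]=0;m[200:]=0;m[:,:170]=0;m[:,245:]=0
c=max(cv2.findContours(m,0,2)[0],key=cv2.contourArea);r=cv2.minAreaRect(c);print(r)
b=cast(ci,cv2.boxPoints(r),86);print('handle',b.round(1).tolist(),b.mean(0))
k=((g<60)).astype(np.uint8);k[:105]=0;k[212:]=0;k[:,:275]=0;k[:,335:]=0
ys,xs=np.nonzero(k);print('pile',xs.min(),xs.max(),ys.min(),ys.max())
crop=np.clip((im[105:212,270:340].astype(float)-5)*4,0,255).astype(np.uint8);save(crop,'w1c.png',None,5)
E
```

```text
((206.5, 172.0), (12.0, 43.0), 90.0)
handle [[559.1, -26.1, 86.0], [518.8, -31.5, 86.0], [517.6, -19.9, 86.0], [558.2, -14.5, 86.0]] [538.43875227 -22.98334637  86.        ]
pile 283 317 117 201
```

View pics/w1c.png

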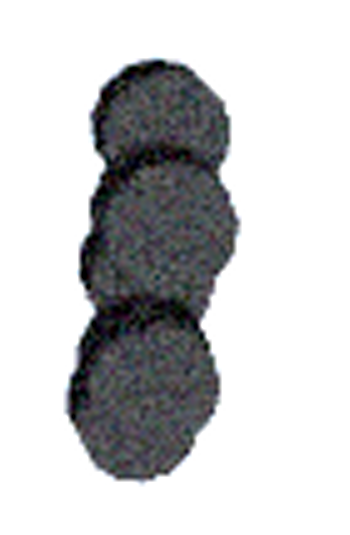

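Enlarged, the top disc of bung4 is at about (304,150), bung5 at (300,185), and the visible bung2 at (303,127). I'll pick the two upper ones and place them on the −x side.

```bash
cat >> h.py <<'E'
A=187.5;H=np.array([539.,-24.]);ax=np.array([np.cos(np.radians(A)),np.sin(np.radians(A))]);ay=np.array([-ax[1],ax[0]])
def toC(p): d=np.asarray(p)[...,:2]-H;return np.stack([d@ax,d@ay],-1)
def toW(x,y,z): return np.r_[H+x*ax+y*ay,z]
def pickplace(src,dst,ztip,open_=50,zt=None,rel=44,zp=24,grip=15):
    zt=zt or 115; R=rot(A)
    manip.gripper_to(open_)
    manip.move_linear(toW(*src,ztip+35),speed=300,rotation=R)
    manip.move_linear(toW(*src,ztip),speed=120)
    manip.gripper_to(15,grip);w=manip.sense()['width']
    manip.move_linear(toW(*src,zt),speed=200)
    manip.move_linear(toW(*dst,zt),speed=250)
    manip.move_linear(toW(*dst,zp),speed=120);s=manip.sense()
    manip.gripper_to(rel)
    manip.move_linear(toW(*dst,80),speed=200)
    print('w',w,s['width'],'f',s['ft_force'].round(1),'t',manip.sense()['time'])
E
python3 - <<'E'
from h import *
d=np.load('w1.npz');ci=dict(zip(('fx','fy','cx','cy'),d['k']));ci['world_to_cam']=d['W']
t=toC(cast(ci,[[304,150.5],[300,185]],71));b=toC(cast(ci,[[303,127.5]],45));print(t,b)
assert np.all(abs(t[:,0]-90)<15)
pickplace(t[0],(-93,40),50,open_=54)
s=manip.sense()
pickplace(t[1],(-93,-40),50,open_=54)
manip.move_linear(toW(50,0,240),speed=300)
manip.hold(.2)
ci=manip.camera_info("wrist");im=manip.read_camera("wrist");np.savez('w2.npz',im=im,W=ci['world_to_cam'],k=[ci['fx'],ci['fy'],ci['cx'],ci['cy']])
save(im,'w2.png',(50,50,400,245),2);print(manip.sense()['time'])
E
```

```text
[[ 94.23430245  17.0990681 ]
 [ 91.45760537 -17.88454993]] [[95.80983714 36.75696416]]
w 28.237898972682927 28.404152086013987 f [ 0.4  0.5 -0.3] t 8.6917
w 15.437467340573743 14.957008786765398 f [-4.1 -1.6 16.3] t 14.8667
15.9917
```

View pics/w2.png

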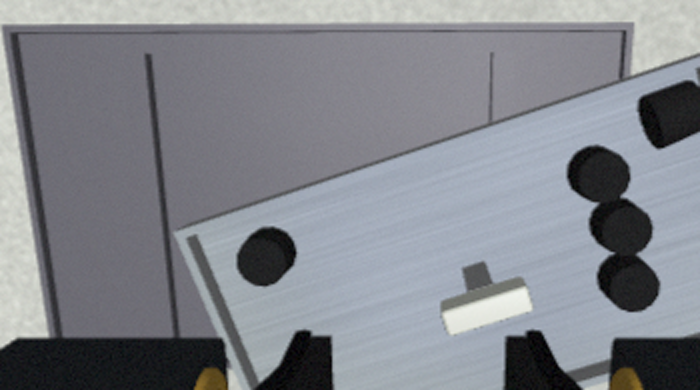

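Picture: the carrier has turned about 16° and shifted, because my transit at tip height 80–85 hit the handle. Bung4 stands at crop (266,256), the row of three is at (598,173)–(628,282), and bung5 lies on its side at (675,113). I'll look from the top before mending it.

```bash
python3 - <<'E'
from h import *
manip.gripper_to(50)
manip.move_linear(toW(-60,260,250),speed=400)
im=manip.read_camera("top");ci=manip.camera_info("top");np.save('t2.npy',im);save(im,'t2.png',(195,110,345,260),4);print(manip.sense()['time'])
s2=manip.read_camera("side");np.save('s2.npy',s2)
E
```

```text
17.3417
```

View pics/t2.png

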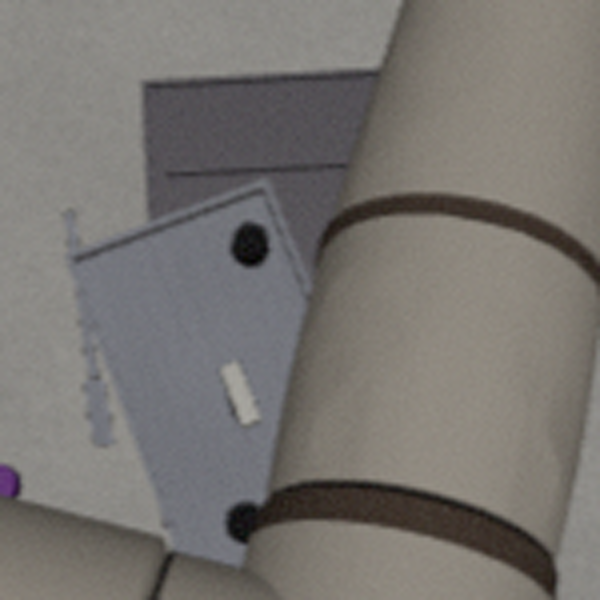

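The carrier now sits about 75 mm nearer the robot and turned about 16°. The handle is at crop (240,393), and the spatula and the drip tray have not moved. First I'll grasp the handle and set the carrier back on the ribs.

```bash
python3 - <<'E'
from h import *
d=np.load('w2.npz');im=d['im'];ci=dict(zip(('fx','fy','cx','cy'),d['k']));ci['world_to_cam']=d['W']
g=im.max(2).astype(int);m=(g>155).astype(np.uint8);m[:180]=0;m[225:]=0;m[:,:262]=0;m[:,325:]=0
c=max(cv2.findContours(m,0,2)[0],key=cv2.contourArea);r=cv2.minAreaRect(c)
b=cast(ci,cv2.boxPoints(r),86)[:,:2];e=[b[1]-b[0],b[2]-b[1]];L=[np.hypot(*v) for v in e];v=e[int(np.argmax(L))]
a=np.degrees(np.arctan2(v[1],v[0]))%180;h=b.mean(0);print('handle',r,h,L,a)
t=np.load('t2.npy');tc=manip.camera_info('top');tm=(t.max(2)>140).astype(np.uint8)
tm[:197]=0;tm[219:]=0;tm[:,:246]=0;tm[:,262:]=0
ys,xs=np.nonzero(tm);print('top says',cast(tc,[[xs.mean(),ys.mean()]],86),len(xs),manip.solve_ik(np.r_[h,150],rot(a+270)))
assert 15<a<35 and abs(max(L)-43)<5
np.save('h2.npy',np.r_[h,a])
E
```

```text
handle ((292.9999694824219, 201.99998474121094), (43.99999237060547, 61.99999237060547), 90.0) [451.02633961  -1.58749714] [np.float64(58.91372182493864), np.float64(44.79844391889114)] 7.480059387181001
top says [[ 4.50307983e+02 -2.83942929e-01  8.60000000e+01]] 66 [ 20.54893483   9.26478108 -29.07781276   0.         -51.65740616
  76.93112456]Traceback (most recent call last):
  File "<stdin>", line 10, in <module>
AssertionError
```

```bash
python3 - <<'E'
from h import *
d=np.load('w2.npz');im=d['im'];ci=dict(zip(('fx','fy','cx','cy'),d['k']));ci['world_to_cam']=d['W']
for th in(170,180,190,200):
    m=(im.min(2)>th).astype(np.uint8);m[:185]=0;m[222:]=0;m[:,:264]=0;m[:,322:]=0
    cs=cv2.findContours(m,0,2)[0]
    if not cs: continue
    r=cv2.minAreaRect(max(cs,key=cv2.contourArea))
    b=cast(ci,cv2.boxPoints(r),86)[:,:2];e=[b[1]-b[0],b[2]-b[1]];L=[np.hypot(*v) for v in e];v=e[int(np.argmax(L))]
    a=np.degrees(np.arctan2(v[1],v[0]))%180;h=b.mean(0);print(th,h,L,a)
    if 15<a<35 and abs(max(L)-42)<4: np.save('h2.npy',np.r_[h,a])
E
```

```text
170 [450.04110584   1.51506159] [np.float64(43.53821773988004), np.float64(13.570032335623349)] 25.755839473089253
180 [450.16775691   1.36776203] [np.float64(42.285094965164724), np.float64(12.716611031171585)] 25.75918102856835
190 [450.15387965   1.27040151] [np.float64(41.718611162429276), np.float64(12.448553526974747)] 25.494628959537295
200 [449.98312206   1.34247716] [np.float64(41.376974409172234), np.float64(11.988314910600094)] 25.764988081147123
```

```bash
python3 - <<'E'
from h import *
h=np.array([450.1,.6]);a=25.7+270
manip.gripper_to(50)
manip.move_linear(np.r_[h,150],speed=350,rotation=rot(a))
manip.move_linear(np.r_[h,57],speed=120)
manip.gripper_to(5,50);s=manip.sense();print('w',s['width'],s['grip_force'],s['ft_force'].round(1))
manip.move_linear(np.r_[h,77],speed=60);manip.hold(.1);s=manip.sense();print(s['ft_force'].round(1),s['width'],s['time'])
manip.move_linear(np.r_[H,77],speed=60,rotation=rot(A+90))
manip.move_linear(np.r_[H,57.5],speed=40);print(manip.sense()['ft_force'].round(1))
manip.gripper_to(50)
manip.move_linear(np.r_[H,130],speed=250)
manip.move_linear(toW(40,0,250),speed=300,rotation=rot(A));manip.hold(.2)
ci=manip.camera_info("wrist");im=manip.read_camera("wrist");np.savez('w3.npz',im=im,W=ci['world_to_cam'],k=[ci['fx'],ci['fy'],ci['cx'],ci['cy']])
save(im,'w3.png',(50,50,400,245),2);print(manip.sense()['time'])
E
```

```text
w 13.822552375167366 49.99897048808634 [ 0.4 -2.8  0.4]
[-0.4 -0.7 -5.5] 13.554805675635027 21.8667
[-1.9  0.8 -2.8]
27.4917
```

View pics/w3.png

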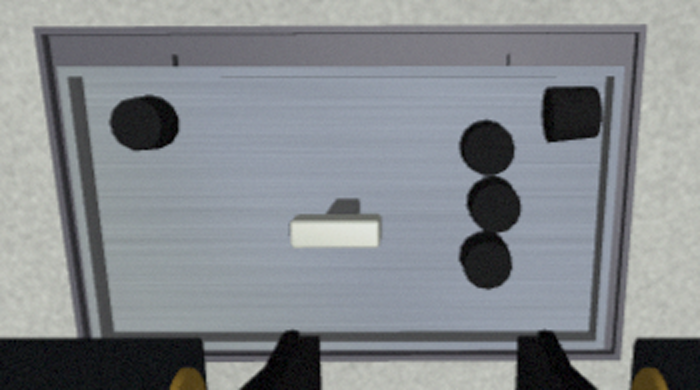

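The carrier is back on the ribs. The row of three is at crop (487,147), (494,205) and (486,259). Bung4 is at (145,123), and bung5 lies on its side in the +x,+y corner at (572,113), where it stayed put during the carry. I'll leave it there and spread the others around it, with transits well above the handle.

```bash
cat >> h.py <<'E'
def pp(src,dst,ang,open_=50,rel=44,zp=24.5,zt=118):
    R=rot(ang)
    p=manip.sense()['ee_pos'];manip.gripper_to(open_)
    if p[2]<zt-1: manip.move_linear(np.r_[p[:2],zt],speed=200)
    manip.move_linear(toW(*src,zt),speed=300,rotation=R)
    manip.move_linear(toW(*src,24),speed=140)
    manip.gripper_to(15,15);w=manip.sense()['width'];assert w>24,w
    manip.move_linear(toW(*src,zt),speed=200)
    manip.move_linear(toW(*dst,zt),speed=250)
    manip.move_linear(toW(*dst,zp),speed=120);s=manip.sense()
    manip.gripper_to(rel)
    manip.move_linear(toW(*dst,zt),speed=220)
    print('w',w,s['width'],'f',s['ft_force'].round(1),'t',manip.sense()['time'])
E
python3 - <<'E'
from h import *
d=np.load('w3.npz');ci=dict(zip(('fx','fy','cx','cy'),d['k']));ci['world_to_cam']=d['W']
px=lambda u,v:[50+u/2,50+v/2]
b2,b1,b3,b4,b5=toC(cast(ci,[px(487,147),px(494,205),px(486,259),px(145,123),px(572,113)],33))
print(b1,b2,b3,b4,b5,'handle',toC(cast(ci,[px(335,233)],86)))
assert abs(b3[1]-b1[1]+30)<8 and abs(b1[1]-b2[1]+30)<8
pp(b3,(-93,-40),A)
pp(b1,(95,-45),A)
pp(b2,(72,14),A+90)
manip.move_linear(toW(20,0,250),speed=300,rotation=rot(A));manip.hold(.2)
ci=manip.camera_info("wrist");im=manip.read_camera("wrist");np.savez('w4.npz',im=im,W=ci['world_to_cam'],k=[ci['fx'],ci['fy'],ci['cx'],ci['cy']])
save(im,'w4.png',(50,50,400,245),2);print(manip.sense()['time'])
E
```

```text
[83.71996921  3.95715409] [78.93310709 36.09406278] [ 80.06523919 -27.29087723] [-107.16755468   48.91899877] [124.4383246   54.30202753] handle [[ 0.67210092 -0.58005049]]
w 28.122978391518263 28.288102385394033 f [-0.  -0.9 -0.2] t 33.2583
w 28.260004655287243 28.319553072002208 f [ 0.3  1.1 -0.6] t 38.8917
w 28.09042643378893 28.548165988476573 f [ 0.8  0.6 -0.6] t 45.3833
47.35
```

View pics/w4.png

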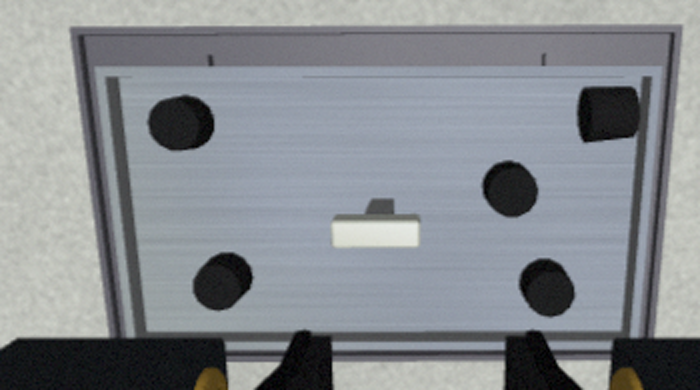

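All five are in one layer with wide gaps: two on the −x side (crop (181,123) and (222,281)) and three on the +x side (crop (510,188), (547,287) and (608,113)). Now the lift.

```bash
python3 - <<'E'
from h import *
R=rot(A+90)
manip.gripper_to(50)
manip.move_linear(toW(0.5,0,140),speed=300,rotation=R)
manip.move_linear(toW(0.5,0,57),speed=120)
manip.gripper_to(5,55);s=manip.sense();print(s['width'],s['grip_force'],s['time'])
manip.move_linear(toW(0.5,0,207),speed=50);manip.hold(.7)
im=manip.read_camera("side");save(im,'s5.png',(150,100,370,300),3)
np.save('s5.npy',im);s=manip.sense();print(s['width'],s['grip_force'],s['ft_force'].round(1),s['torque'].round(2),s['ee_pos'],s['time'])
E
```

```text
13.511561838120295 54.99999680556357 51.0583
13.458535960283347 54.999833749607205 [-0.1  0.6 -5.3] [-0.05  0.   -0.  ] [538.49068496 -24.06189659 206.98207399] 54.9583
```

View pics/s5.png

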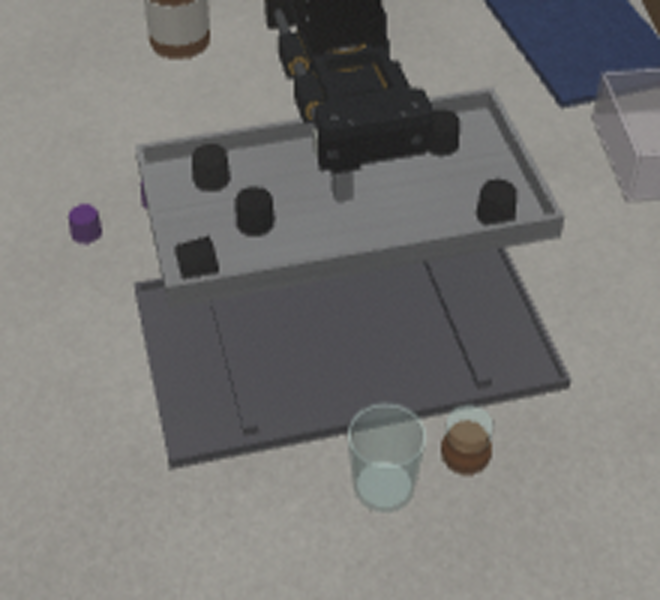

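The carrier is up and level (front edge at crop (165,285)–(560,235), parallel to the drip tray), with all five bungs in place and well apart. Handing in.

```bash
python3 -c "
from rig import manip
print(manip.job_done())"
```

```text
the job is handed in; nothing more can be done
None
```

I handed the job in at about 55 s on the robot's clock: the carrier is held level about 15 cm up over the drip tray, with the five bungs in one well-spaced layer, three on one side of the handle and two on the other. Along the way I knocked the handle, shifting the carrier and tipping bung5 onto its side; I set the carrier back, but bung5 is still lying on its side, and I don't have the judge's verdict.

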